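# Shut and latch the gate of the specimen bay

### The job

The gate of the stainless specimen bay has been left ajar. Lift its latch bar over the striker (pressing down the blue thumb piece raises it), push the gate fully shut without slamming it, and let the bar drop home in the catch. Leave the specimen pots and the forceps as they are.

Things in the scene. Friction and masses are not known exactly. Their poses are not given: they have to be found in the camera images.
- bay: Stainless specimen bay fixed to the bench: tray 330 mm wide (y), 270 deep (x), floor 20 mm up; 4 corner posts 135 mm tall, rails up to 125 mm on three sides. Origin: centre of its underside, on the bench. x points into the bay away from the gate, y left, z up. The gate closes the side x = -120 mm; hinge post at y = +150 mm, latch post with the catch at y = -150 mm.
- gate (a joint): Opening angle of the gate (rad) about the upright hinge: 0 = fully shut on its stop, grows as the free end swings out to the bay's -x (limit 1.3); starts at 0.25 to 0.6. At angle a the gate runs from the hinge along (-sin a, -cos a) in the bay's x, y. Tube frame 277 mm long, 30 to 125 mm above the bench, about 0.75 kg; light hinge friction (0.03 N m) holds it where it is left.
- gate_hinge (a point): Point on the gate's upright hinge axis, 118 mm above the bench.
- back_plate (a point): Middle of the top edge of the gate's steel back plate, on its outer face: plate 150 mm long, from 127 to 277 mm from the hinge, 92 to 152 mm above the bench, outer face 10 mm outside the gate's plane, 22.5 mm behind the thumb piece's centre. A finger on the thumb piece pushes this plate to shut the gate. Moves with the gate.
- latch (a joint): Angle of the latch bar on the gate (rad): 0 = level, down on its lower stop; grows as the nose rises, to a stop at 0.42. Gravity alone drops it. The bar lifts when its thumb piece is pressed (about 1 N). Bar down, its nose meets the striker at gate angle 0.06 and the gate cannot shut; above 0.25 the nose passes over. Gate shut and latch at 0: the bar lies in the catch.
- thumb (a point): Centre of the top face of the blue thumb piece at the bar's tail: a level plate 38 mm (out from the gate) by 40 mm (along it), 3 mm thick, in front of the back plate. It is 155 mm from the hinge along the gate, 32.5 mm outside the gate's plane, 128 mm above the bench at rest. Pressed evenly by a 35 mm wide fingertip it must go down about 10 mm for a latch angle of 0.3. Moves with bar and gate.
- pivot (a point): Centre of the latch bar's level pivot bolt, on the gate: 205 mm from the hinge, 16 mm outside the gate's plane, 118 mm above the bench. The steel bar is 7 mm thick, 20 mm deep; its nose reaches 323 mm from the hinge, past the gate's end. The thumb piece lies on the hinge side of the bolt, the nose on the other.
- nose (a point): Underside of the latch bar at the place that lies in the catch when latched, 95 mm from the bar's pivot, 108 mm above the bench with the bar at rest.
- catch (a point): Centre of the catch's floor on the latch post, 107 mm above the bench, 300 mm from the hinge. The catch is an open-topped slot 15 mm wide between a plate on the post and the striker: a dark steel lip 6 mm thick, 24 mm wide, rounded on top, rising 17 mm above the slot floor on the outer side, its outer face plain and upright, no ramp.
- pot_a: Clear specimen pot with a yellow lid, 66 mm diameter, 82 mm tall, standing in the bay. Origin: centre of its underside.
- pot_b: Clear specimen pot with a yellow lid, same size, standing in the bay. Origin: centre of its underside.
- pot_c: Clear specimen pot with an orange lid, same size, standing on the bench outside the bay, past the latch post. Origin: centre of its underside.
- forceps: Steel forceps, 137 mm long, lying on a white cutting board (300 x 200 x 18 mm) at the left of the bench. Origin: middle of its length, on the board's top.

How it is judged:
By the outcome, as a careful person would: the job done as asked, in the order asked, and still so for the second after the job is handed in, with the robot touching nothing.
It also fails if it takes over 35 s, if anything falls off the work surface, if the arm or the gripper's body presses on something with over 40 N, if the wrist force passes 120 N, or if a joint passes its speed limit or range.

### The arm

A 7-joint arm with a two-finger parallel gripper is mounted at the origin on the work surface. World frame = base frame: x ahead of the robot, y to its left, z up, the work surface at z = 0. Lengths are in m, angles in rad, forces in N, time in s.
With the tool pointing down it reaches from about 0.425 to 0.95 m from the base axis. Payload 4.7 kg.
Tool frame: the origin (TCP) lies on the centre line of the jaws, within the pads' length; the fingertips stand robot.nose_length ahead of it and the grasp point (between the pads) lies 8 mm behind it (robot.nose_length is the distance from the TCP to the fingertips, in m); z points along the fingers, x is the direction in which the jaws open and shut, and the axes are right-handed (so a half turn about z gives the same grasp; the last joint's range is limited). The gripper opens to 85 mm and grips with 20 to 120 N. Pads are 22 mm wide; open, the fingers measure 114 mm over their backs; the gripper's body (76 mm by 85 mm) begins 54 mm behind the grasp point. The pads swing forward as they close: fully open they stand 13 mm farther back than shut.
Start: joints at [1.274, 0.469, -0.049, 1.532, 0.024, 1.141, -0.082], TCP at [0.179, -0.651, 0.242] pointing down, gripper open.
Joint ranges: [-2.59, 2.59], [-0.33, 1.99], [-1.39, 1.29], [0.1, 2.45], [-1.04, 4.18], [0.21, 1.99], [-2.66, 2.66]. Speed limits (rad/s): [2.57, 2.57, 3.14, 3.14, 3.14, 3.14, 3.14].

### API

Orientations are given as [roll, pitch, yaw] about the fixed x, y, z axes, in that order (R = Rz(yaw) Ry(pitch) Rx(roll)).
In Python, from plant import robot gives the robot as it stands. Calls block until the motion is done:
- robot.goto(position, orientation): joint-space move of the TCP to a pose.
- robot.move_straight(position, vel=0.15, attitude=None, contact_N=None): straight line of the TCP; attitude=None keeps the orientation; vel is the mean speed in m/s. With contact_N (N) it stops when the force on the tool has changed by that much, and returns True; else False.
- robot.move_joints(angles): joint-space move.
- robot.grip(opening, strength=None): opening from 0.0 (shut) to 1.0 (fully open); strength is the grip in N (None keeps the last); returns when the fingers have stopped.
- robot.sleep(seconds).
- robot.inverse_kinematics(position, orientation): joint angles nearest the present ones, or None.
- robot.sense(): the state.
- robot.grab_frame(name): name is "scene" or "top"; returns a dict with "image" (400x640x3 uint8, red, green, blue), "range_z" (400x640 float32, m along the optical axis (not along the pixel's ray), 0 where there is no reading), "fx", "fy", "cx", "cy" (pixels), "dist_coeffs" ([k1, k2, p1, p2, k3] as OpenCV has them; the pictures are not rectified), "R" (3x3) and "t" (3): a world point X has camera coordinates R X + t. Camera axes: x right, y down, z forward; pixel columns grow to the right and rows downward; lengths in m; the calibration is good to about 2 mm. A picture is of the moment at which its call begins.
A pose or a line that the arm cannot do raises robot.IKError and nothing moves.
- robot.close_job(): hands the job in, once; it reports no verdict.
The state is a dict: "t": time; "joint_pos": joint angles; "joint_velocities": joint speeds; "effort": joint torques, N m; "tcp_pos": TCP position; "tcp_rot": TCP orientation; "wrist_force": force on the tool from outside, world axes, zero at the start; "torque": the same for the moment, N m; "opening": opening from 0.0 (shut) to 1.0 (fully open).
Only numpy, scipy, OpenCV 4.12 (cv2) and the standard library are available. Lean on these libraries where they do the work, as an engineer would, in place of code of your own. Each camera call takes 0.05 s, during which the arm holds its last target.

## Working session

There is one attempt and no reset: what is moved stays moved. The work goes in short steps, each a Python script; the robot and the scene stay as the last script left them, time stands still between calls to the robot, and variables do not carry over. Pictures are saved under pics/ and viewed, and the job is handed in when it is done.

```bash
ls; mkdir -p pics
python3 - <<'E'
from plant import robot
import cv2,numpy as np,pickle
s=robot.sense();print(s['t'],s['tcp_pos'],s['tcp_rot'],s['opening'],robot.nose_length)
for n in('scene','top'):
    f=robot.grab_frame(n);pickle.dump(f,open(f'pics/{n}0.pkl','wb'))
    cv2.imwrite(f'pics/{n}0.png',f['image'][...,::-1]);print(n,f['R'],f['t'],f['fx'],f['cx'],f['dist_coeffs'])
E
```

```text
pics
0.0 [ 0.17845448 -0.65038731  0.2412071 ] [ 3.14149811e+00  2.04466519e-03 -1.30299127e+00] 0.9999756380821108 0.011
scene [[ 0.80092722  0.59872316 -0.0067944 ]
 [ 0.49165752 -0.66409465 -0.56325055]
 [-0.34174327  0.44778218 -0.82625823]] [-0.52159473 -0.21040776  1.49165733] 415.29638567189886 320.0435756742268 [0.036664 0.       0.       0.       0.      ]
top [[ 0.01826146 -0.99970273  0.01615473]
 [-0.99445615 -0.01983432 -0.1032645 ]
 [ 0.10355422 -0.01417941 -0.99452273]] [0.04328982 0.63100661 1.38958355] 447.18041840472915 322.0710494472819 [0.0112443 0.        0.        0.        0.       ]
```

View pics/scene0.png

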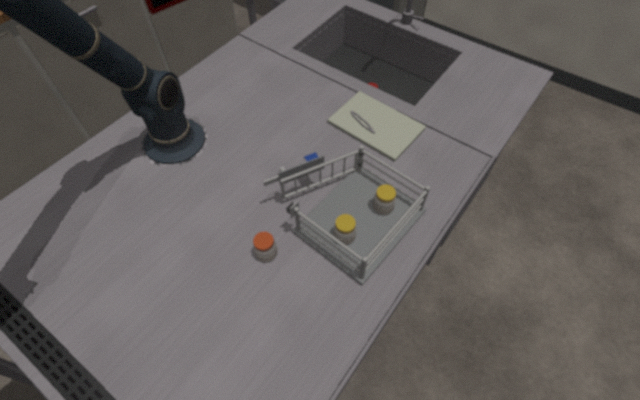

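View pics/top0.png

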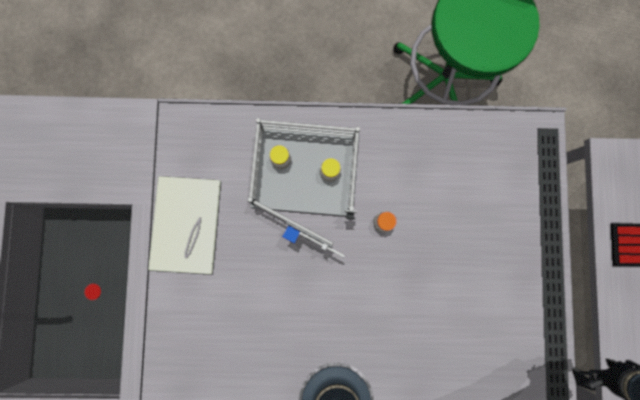

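The top view shows the bay with its hinge post near (252,200) and latch post near (350,213). The blue thumb piece is at (291,234) and the nose tip at (343,260). I'll zoom in for the measurement.

```bash
cat > h.py <<'E'
import numpy as np,cv2,pickle
def ray(f,uv,z):
    K=np.array([[f['fx'],0,f['cx']],[0,f['fy'],f['cy']],[0,0,1]])
    p=cv2.undistortPoints(np.array(uv,float).reshape(-1,1,2),K,np.array(f['dist_coeffs'],float)).reshape(-1,2)
    d=np.c_[p,np.ones(len(p))]@np.array(f['R']); c=-np.array(f['R']).T@np.array(f['t'])
    s=(z-c[2])/d[:,2]; return c+s[:,None]*d
def cloud(f):
    v,u=np.mgrid[:400,:640]
    K=np.array([[f['fx'],0,f['cx']],[0,f['fy'],f['cy']],[0,0,1]])
    p=cv2.undistortPoints(np.stack([u,v],-1).reshape(-1,1,2).astype(float),K,np.array(f['dist_coeffs'],float)).reshape(-1,2)
    Z=f['range_z'].reshape(-1).astype(float)
    X=(np.c_[p*Z[:,None],Z]-f['t'])@np.array(f['R']); return X.reshape(400,640,3)
def proj(f,P):
    K=np.array([[f['fx'],0,f['cx']],[0,f['fy'],f['cy']],[0,0,1]])
    return cv2.projectPoints(np.array(P,float).reshape(-1,1,3),cv2.Rodrigues(np.array(f['R']))[0],np.array(f['t']),K,np.array(f['dist_coeffs'],float))[0].reshape(-1,2)
E
python3 - <<'E'
from h import *
for n,(a,b,c,d) in dict(top=(235,110,395,230),scene=(255,140,435,275)).items():
    f=pickle.load(open(f'pics/{n}0.pkl','rb'))
    im=f['image'][...,::-1]
    if n=='top': a,b,c,d=235,110,405,270
    k=800/(c-a) if n!='top' else 600/(d-b)
    k=min(k,600/(d-b))
    cv2.imwrite(f'pics/{n}z.png',cv2.resize(im[b:d,a:c],None,fx=k,fy=k,interpolation=cv2.INTER_CUBIC));print(n,k)
    X=cloud(f);h=im.astype(int)
    blue=(h[...,0]>120)&(h[...,0]>h[...,2]+60)&(h[...,0]>h[...,1]+50)
    yy,xx=np.nonzero(blue);m=(xx>200)&(xx<400);print(m.sum(),xx[m].mean(),yy[m].mean(),np.median(X[blue],0))
    print(ray(f,[[xx[m].mean(),yy[m].mean()]],.128))
E
```

```text
top 3.75
171 290.7076023391813 233.953216374269 [0.50786279 0.14616134 0.12788842]
[[0.50795226 0.14673973 0.128     ]]
scene 4.444444444444445
26 310.65384615384613 156.5 [0.50566221 0.14821172 0.1261217 ]
[[0.50650399 0.14680549 0.128     ]]
```

```bash
sleep 1; ls pics
```

```text
scene0.pkl
scene0.png
scenez.png
top0.pkl
top0.png
topz.png
```

View pics/topz.png

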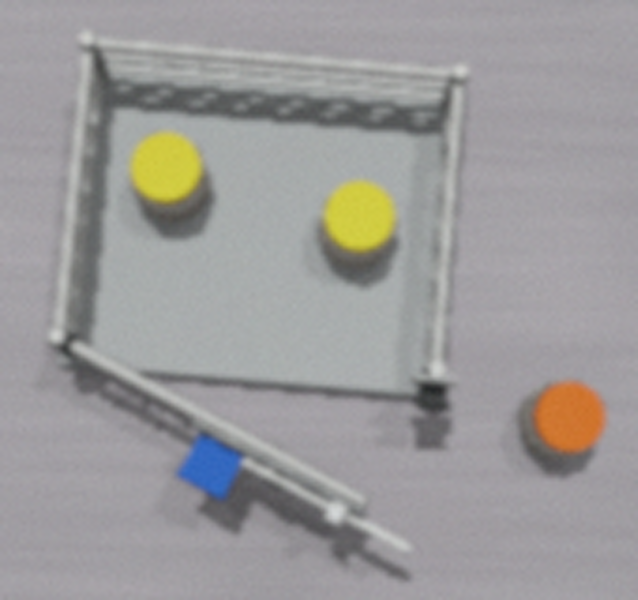

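View pics/scenez.png

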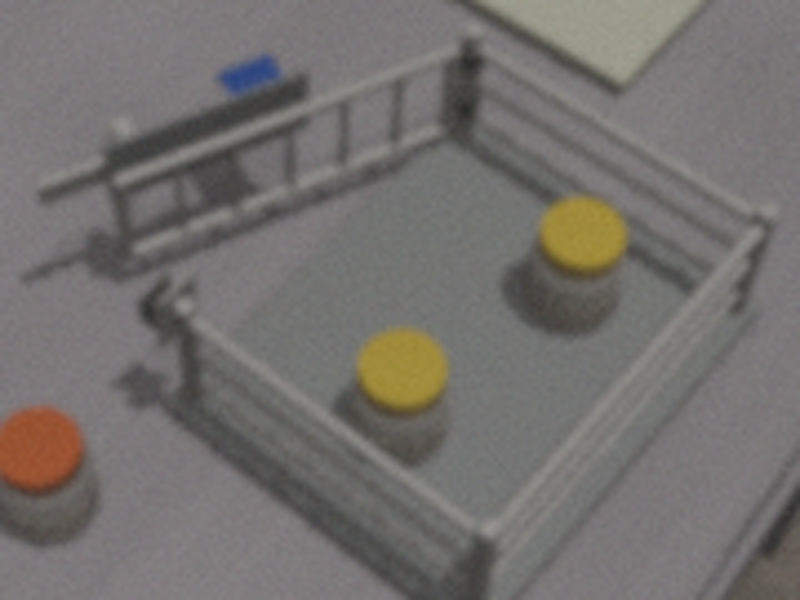

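```bash
cat >> h.py <<'E'
from scipy.optimize import least_squares
E
python3 - <<'E'
from h import *
f=pickle.load(open('pics/top0.pkl','rb'));g=pickle.load(open('pics/scene0.pkl','rb'))
T=np.array([[87,38],[460,72],[58,337],[436,370]])/3.75+[235,110]-0.37
# scene: hinge post, latch post, back-left, back-right
S=np.array([[765,212],[487,535],[472,40],[184,303]])/4.4444+[255,140]-0.4
B=np.array([[120,150],[120,-150],[-120,150],[-120,-150]])/1e3
print(ray(f,T,.135)); print(ray(g,S,.135))
def tr(p): 
    c,s=np.cos(p[2]),np.sin(p[2]); return np.c_[B@np.array([[c,s],[-s,c]])+p[:2],np.full(4,.135)]
r=least_squares(lambda p:(proj(f,tr(p))-T).ravel(),[.65,.1,0]);print(r.x,r.fun)
r2=least_squares(lambda p:(proj(g,tr(p))-S).ravel(),[.65,.1,0]);print(r2.x,r2.fun)
p=(r.x+r2.x)/2
c,s=np.cos(p[2]),np.sin(p[2]);R=np.array([[c,-s],[s,c]])
def inb(q): return (np.array(q)[:,:2]-p[:2])@R
H=np.array([-.12,.15])
print('bay',p,'hinge',R@H+p[:2])
th=inb([[.5080,.1467],[.5065,.1468]])
for t in th:
    d=t-H; print(t,np.hypot(*d),np.hypot(.155,.0325), np.arctan2(-d[0],-d[1])-np.arctan2(.0325,.155))
# nose tip & gate end, from top zoom
U=np.array([[410,548],[360,503],[336,513]])/3.75+[235,110]-.37
q=np.r_[ray(f,U[:1],.118),ray(f,U[1:2],.125)]
for t in inb(q): d=t-H; print(t,np.hypot(*d),np.arctan2(-d[0],-d[1]))
# top rail line fit angle
U=np.array([[75,345],[360,503]])/3.75+[235,110]
a=inb(ray(f,U,.125));d=a[1]-a[0];print('rail angle',np.arctan2(-d[0],-d[1]))
# lids
L=np.array([[167,167],[359,216],[569,416]])/3.75+[235,110]
print(inb(ray(f,L[:2],.102)),ray(f,L[2:],.082))
E
```

```text
[[ 0.84664935  0.25331506  0.135     ]
 [ 0.82567003 -0.04510094  0.135     ]
 [ 0.60650175  0.26810735  0.135     ]
 [ 0.58635599 -0.02868489  0.135     ]]
[[ 0.85033832  0.24929379  0.135     ]
 [ 0.83288013 -0.05132452  0.135     ]
 [ 0.61575534  0.25959532  0.135     ]
 [ 0.59105911 -0.03054551  0.135     ]]
[ 0.71630005  0.11189757 -0.06738794] [-0.05978642  0.16890619  0.24781916 -0.07858801 -0.52008376 -0.06825142
  0.33863696 -0.03265214]
[ 0.72235808  0.10717991 -0.06814351] [ 0.4983855   0.46962922 -0.1840025  -0.40642937  0.18712655 -1.48639764
 -0.45782483  1.14708912]
bay [ 0.71932907  0.10953874 -0.06776572] hinge [0.60976157 0.26732012]
[-0.21336035  0.02276606] 0.15781201152230556 0.15837060964711855 0.42634902704837563
[-0.21486368  0.02276426] 0.15870744051410748 0.15837060964711855 0.4339793331274847
[-0.26353159 -0.13888974] 0.3225811494702597 0.46111532808307304
[-0.23187289 -0.0965116 ] 0.27070927257285166 0.4260294454408053
rail angle 0.41816729156866644
[[ 0.0242553   0.08059127]
 [-0.00205504 -0.07827944]] [[ 0.55395608 -0.1429885   0.082     ]]
```

Top-view fit residuals are about 1 mm, and the thumb's distance from the hinge (158 mm) agrees with the given 158.4. The gate angle comes out near 0.42. Next I'll move above the thumb with the jaws shut and the tool's x axis along the gate.

```bash
cat >> h.py <<'E'
BP=np.array([0.7163,0.1119,-0.0674])
def pose(a,u,n,z):
    """tool pose: u along gate from hinge, n outside gate plane"""
    c,s=np.cos(BP[2]),np.sin(BP[2]);R=np.array([[c,-s],[s,c]])
    b=np.array([-.12,.15])+u*np.array([-np.sin(a),-np.cos(a)])+n*np.array([-np.cos(a),np.sin(a)])
    w=R@b+BP[:2]; return [w[0],w[1],z],[np.pi,0,-np.pi/2-a+BP[2]]
E
python3 - <<'E'
from h import *
from plant import robot
print(pose(.42,.155,.0325,.128),pose(.43,.155,.0325,.128))
for a in(.42,.2,0):
    for z in (.24,.128): print(robot.inverse_kinematics(*pose(a,.155,.030,z)))
p,o=pose(.42,.155,.030,.22)
robot.goto(p,o); robot.grip(0.0,20)
s=robot.sense();print(s['t'],s['tcp_pos'],s['tcp_rot'],s['opening'],s['wrist_force'])
for n in('scene','top'):
    f=robot.grab_frame(n);pickle.dump(f,open(f'pics/{n}1.pkl','wb'))
    im=f['image'][...,::-1]
    im=im[110:270,235:405] if n=='top' else im[100:275,225:435]
    cv2.imwrite(f'pics/{n}1.png',cv2.resize(im,None,fx=3.4,fy=3.4,interpolation=cv2.INTER_CUBIC))
E
```

```text
([np.float64(0.5053681344324024), np.float64(0.14791123948482435), 0.128], [3.141592653589793, 0, np.float64(-2.0581963267948966)]) ([np.float64(0.5041559194099416), np.float64(0.14893037580463078), 0.128], [3.141592653589793, 0, np.float64(-2.068196326794897)])
[-0.79834116  0.24568368  0.52566095  1.90710807 -0.14323746  1.02547243
 -2.26933897]
[-0.77820525  0.4005973   0.5277535   2.0191065  -0.27966982  0.79155023
 -2.14463466]
[ 0.32470143  0.37916357 -0.81131562  1.79749929  0.30658796  1.09601802
 -2.43170523]
[ 0.16680021  0.4743873  -0.61797591  1.91467606  0.35590008  0.86265123
 -2.47249985]
[ 0.33604796  0.42845609 -0.81329989  1.73820738  0.34148931  1.12292652
 -2.22080924]
[ 0.18067568  0.51135431 -0.6083451   1.85387364  0.36806939  0.89031636
 -2.24137513]
3.8917 [0.50758771 0.14675174 0.2200216 ] [-3.14157036e+00  1.69317021e-05 -2.05818172e+00] 0.001611881393932212 [-0.45863769 -0.77830171  0.30700281]
```

View pics/scene1.png

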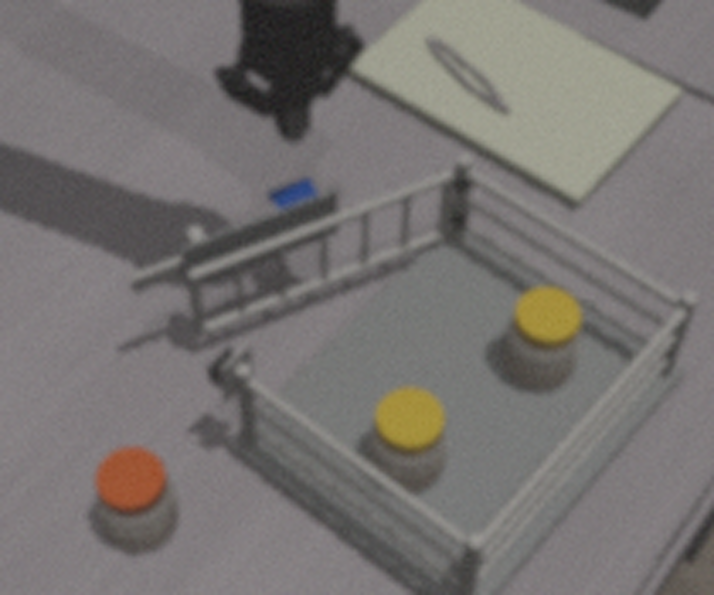

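View pics/top1.png

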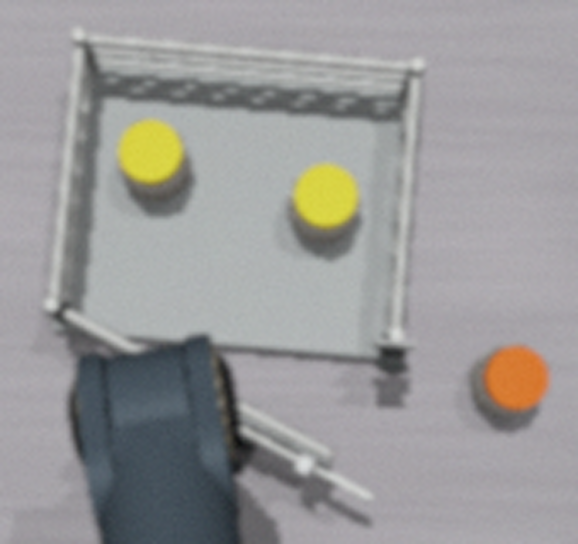

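The shut fingertip, at (292,130) in the scene crop, is directly over the blue thumb piece at (293,192). The bench is otherwise undisturbed. Next I'll press down until I feel the upper stop.

Run:
```python
from h import *
from plant import robot
def st(l):
    s=robot.sense();print(l,round(s['t'],2),np.round(s['tcp_pos'],4),np.round(s['wrist_force'],2));return s
P=lambda z:pose(.42,.155,.030,z)[0]
robot.move_straight(P(.146),vel=.06);st('pre')
robot.move_straight(P(.1355),vel=.02);st('3mm')
hit=robot.move_straight(P(.121),vel=.015,contact_N=5);s=st(hit)
f=robot.grab_frame('scene');pickle.dump(f,open(f'pics/scene2.pkl','wb'))
cv2.imwrite('pics/scene2.png',cv2.resize(f['image'][100:275,225:435,::-1],None,fx=3.4,fy=3.4,interpolation=cv2.INTER_CUBIC))
```

```text
pre 5.38 [0.5079 0.1468 0.1464] [-0.2  -0.1  -0.61]
3mm 6.05 [0.5078 0.1469 0.1356] [1.11 0.81 0.46]
False 7.17 [0.5073 0.1464 0.1209] [-0.25 -0.64  1.55]
```

View pics/scene2.png

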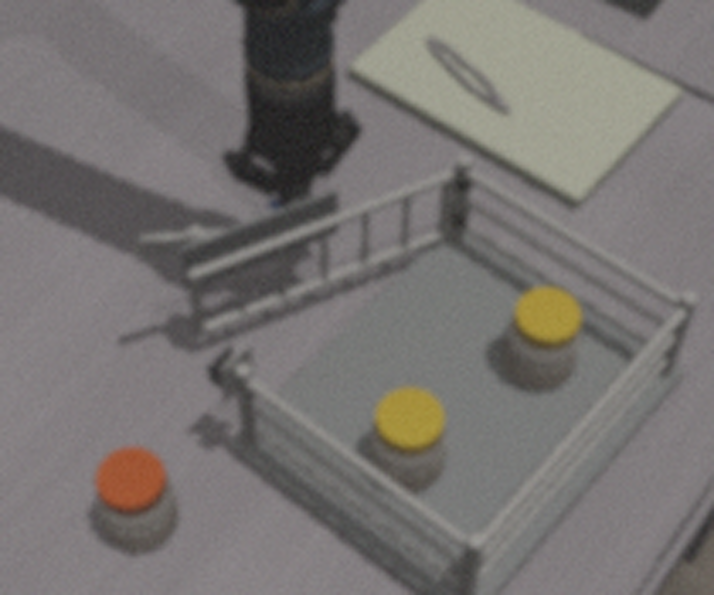

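Run:
```python
from h import *
g=pickle.load(open('pics/scene2.pkl','rb'))
for q in(0,.2,.25,.3,.35,.4,.42):
    for a in (.40,.42):
        P=pose(a,.205+.118*np.cos(q),.016,.118+.118*np.sin(q))[0]
        print(q,a,(proj(g,[P])[0]-[225,100])*3.4)
print((proj(g,[pose(.42,.277,0,.122)[0]])[0]-[225,100])*3.4)
```

```text
0 0.4 [127.2558395  280.18842666]
0 0.42 [124.89776203 274.74518409]
0.2 0.4 [126.48261715 262.97200379]
0.2 0.42 [124.10943886 257.53027461]
0.25 0.4 [127.09040877 258.35917009]
0.25 0.42 [124.71793293 252.93181345]
0.3 0.4 [128.02373833 253.6455246 ]
0.3 0.42 [125.65380625 248.23813466]
0.35 0.4 [129.28341526 248.8434377 ]
0.35 0.42 [126.91789296 243.46157296]
0.4 0.4 [130.86918638 243.96582175]
0.4 0.42 [128.509964  238.6149853]
0.42 0.4 [131.59453605 241.99661663]
0.42 0.42 [129.23836811 236.65971619]
[180.03883656 267.06455463]
```

The nose rose from (133,285) to (140,237). The model gives about 38 px for a full lift, so the bar is at or close to its upper stop. I'll ease up 1 mm, move in to the back plate, swing the gate slowly to about 0.12 and check there.

Run:
```python
from h import *
from plant import robot
def st(l):
    s=robot.sense();w=s['wrist_force'];print(l,round(s['t'],2),np.round(s['tcp_pos'],4),np.round(w,2));return s
p,o=pose(.42,.155,.022,.122)
robot.move_straight(p,vel=.015,attitude=o,contact_N=10);st('in')
for a in(.34,.26,.19,.12):
    p,o=pose(a,.155,.022,.122)
    h=robot.move_straight(p,vel=.025,attitude=o,contact_N=12);st((a,h))
    if h:break
for n in('scene','top'):
    f=robot.grab_frame(n);pickle.dump(f,open(f'pics/{n}3.pkl','wb'))
    im=f['image'][...,::-1]
    im=im[110:270,235:405] if n=='top' else im[100:275,225:435]
    cv2.imwrite(f'pics/{n}3.png',cv2.resize(im,None,fx=3.4,fy=3.4,interpolation=cv2.INTER_CUBIC))
```

```text
in 7.9 [0.5148 0.143  0.122 ] [ 0.61 -0.39  1.88]
(0.34, False) 8.55 [0.5251 0.1361 0.122 ] [-0.04  0.33 -0.19]
(0.26, False) 9.2 [0.5359 0.13   0.122 ] [0.27 0.11 1.43]
(0.19, False) 9.79 [0.546  0.1254 0.122 ] [0.99 0.35 0.73]
(0.12, False) 10.38 [0.5562 0.1214 0.122 ] [0.33 0.92 0.65]
```

View pics/scene3.png

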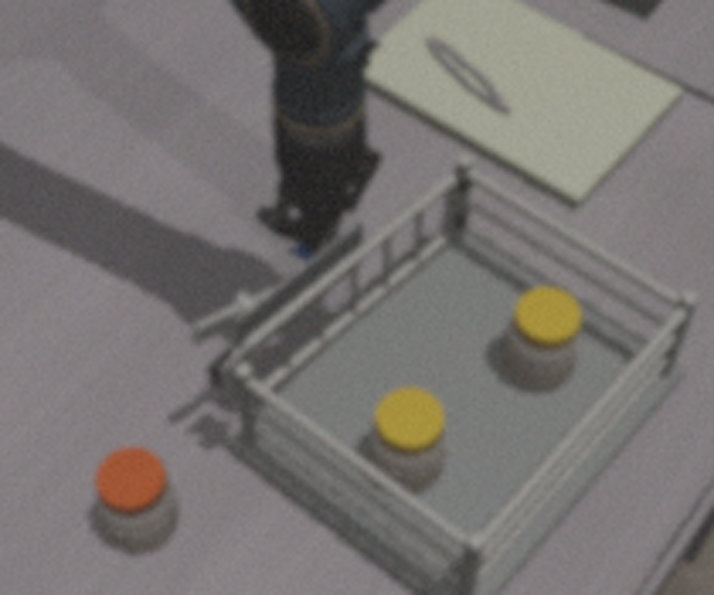

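View pics/top3.png

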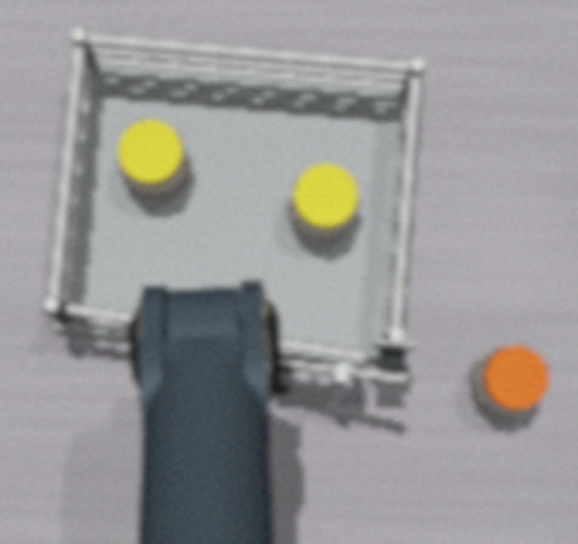

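Run:
```python
from h import *
g=pickle.load(open('pics/scene3.pkl','rb'));f=pickle.load(open('pics/top3.pkl','rb'))
for a in(.05,.08,.11,.14):
  for q in(0,.25,.4):
    P=pose(a,.205+.118*np.cos(q),.016,.118+.118*np.sin(q))[0]
    B=pose(a,.205,.016,.135)[0]
    print(a,q,((proj(g,[P,B])-[225,100])*3.4).round(0).tolist(),((proj(f,[P,B])-[235,110])*3.4).round(0).tolist())
```

```text
0.05 0 [[193.0, 370.0], [291.0, 275.0]] [[416.0, 374.0], [282.0, 355.0]]
0.05 0.25 [[193.0, 348.0], [291.0, 275.0]] [[415.0, 372.0], [282.0, 355.0]]
0.05 0.4 [[197.0, 332.0], [291.0, 275.0]] [[410.0, 370.0], [282.0, 355.0]]
0.08 0 [[186.0, 363.0], [286.0, 271.0]] [[413.0, 385.0], [280.0, 362.0]]
0.08 0.25 [[186.0, 341.0], [286.0, 271.0]] [[412.0, 383.0], [280.0, 362.0]]
0.08 0.4 [[189.0, 325.0], [286.0, 271.0]] [[408.0, 381.0], [280.0, 362.0]]
0.11 0 [[179.0, 356.0], [282.0, 267.0]] [[411.0, 396.0], [279.0, 368.0]]
0.11 0.25 [[179.0, 334.0], [282.0, 267.0]] [[410.0, 394.0], [279.0, 368.0]]
0.11 0.4 [[182.0, 318.0], [282.0, 267.0]] [[405.0, 392.0], [279.0, 368.0]]
0.14 0 [[172.0, 348.0], [277.0, 262.0]] [[408.0, 407.0], [277.0, 375.0]]
0.14 0.25 [[172.0, 326.0], [277.0, 262.0]] [[407.0, 405.0], [277.0, 375.0]]
0.14 0.4 [[175.0, 311.0], [277.0, 262.0]] [[402.0, 403.0], [277.0, 375.0]]
```

The gate is now at about 0.07–0.09 with the bar lifted to about 0.4: the nose end is at (193,332) in the scene crop and (405,375) in the top crop, just outside and above the striker. I'll go slowly over the striker until I feel the stop.

Run:
```python
from h import *
from plant import robot
def st(l):
    s=robot.sense();w=s['wrist_force'];print(l,round(s['t'],2),np.round(s['tcp_pos'],4),np.round(w,2));return s
for a in(.06,.0,-.06):
    p,o=pose(a,.155,.022,.122)
    h=robot.move_straight(p,vel=.012,attitude=o,contact_N=7);st((a,h))
    if h:break
for n in('scene','top'):
    f=robot.grab_frame(n);pickle.dump(f,open(f'pics/{n}4.pkl','wb'))
    im=f['image'][...,::-1]
    im=im[110:270,235:405] if n=='top' else im[100:275,225:435]
    cv2.imwrite(f'pics/{n}4.png',cv2.resize(im,None,fx=3.4,fy=3.4,interpolation=cv2.INTER_CUBIC))
st('end')
```

```text
(0.06, False) 11.42 [0.5652 0.1186 0.122 ] [-0.48 -0.65  1.36]
(0.0, False) 12.35 [0.5744 0.1165 0.122 ] [-0.92  1.26  1.18]
(-0.06, True) 12.83 [0.5769 0.1159 0.1215] [-0.26  0.37  2.05]
end 12.93 [0.5769 0.1159 0.1214] [0.19 0.04 3.16]
```

View pics/scene4.png

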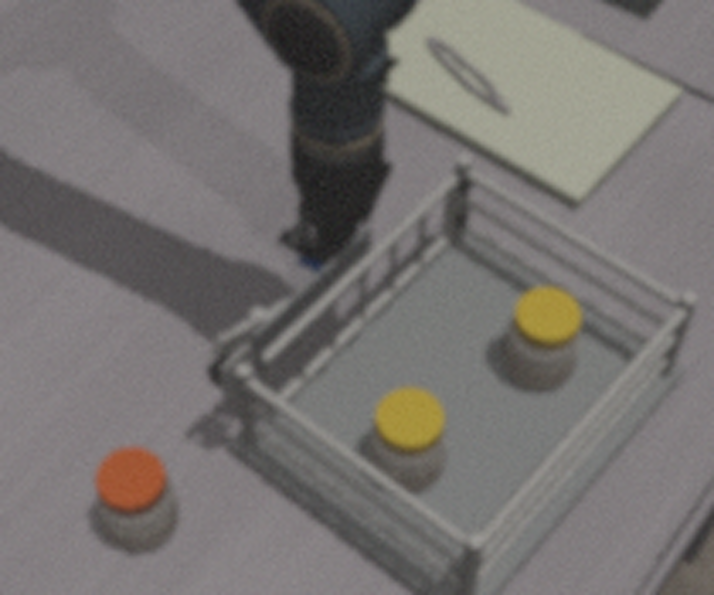

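View pics/top4.png

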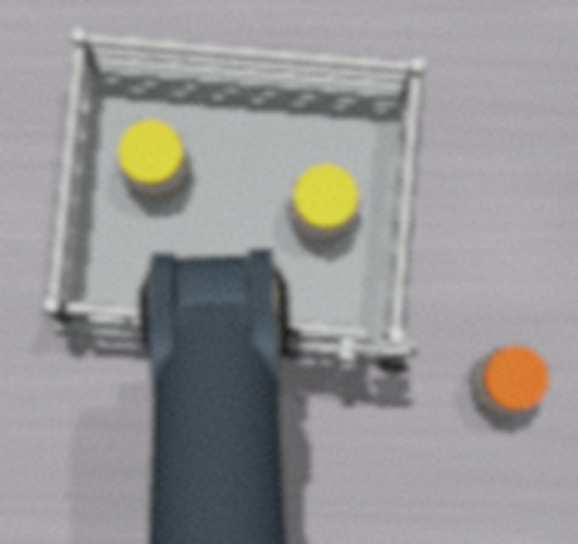

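The gate rail is parallel to the back rail (slopes 0.088 and 0.086), so the gate is on its stop. The bar lies over the catch near (395,350) and is still lifted. I'll keep a light press on the plate, raise the finger so the bar drops, then move clear.

Run:
```python
from h import *
from plant import robot
def st(l):
    s=robot.sense();w=s['wrist_force'];print(l,round(s['t'],2),np.round(s['tcp_pos'],4),np.round(w,2));return s
s=st('0');d=np.array([np.cos(BP[2]),np.sin(BP[2]),0])
q=np.array(s['tcp_pos'])
h=robot.move_straight(list(q+d*.003),vel=.008,contact_N=5);s=st(('press',h))
q=np.array(s['tcp_pos'])
for z in(.130,.138,.146):
    q[2]=z; robot.move_straight(list(q),vel=.02);st(z)
robot.sleep(.2)
f=robot.grab_frame('scene');pickle.dump(f,open('pics/scene5.pkl','wb'))
cv2.imwrite('pics/scene5.png',cv2.resize(f['image'][100:275,225:435,::-1],None,fx=3.4,fy=3.4,interpolation=cv2.INTER_CUBIC))
```

```text
0 12.93 [0.5769 0.1159 0.1214] [0.19 0.04 3.16]
('press', True) 13.26 [0.5768 0.1159 0.1213] [-1.06 -0.26  4.11]
0.13 13.84 [0.5768 0.1162 0.1301] [-0.38  1.02  1.02]
0.138 14.39 [0.5769 0.1153 0.1381] [ 0.25 -1.51  0.94]
0.146 14.94 [0.5768 0.116  0.146 ] [-0.38 -0.23 -0.18]
```

View pics/scene5.png

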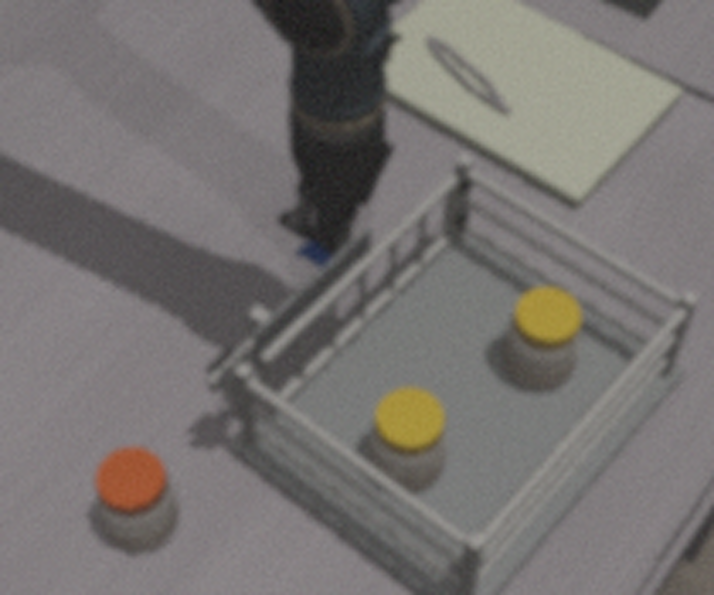

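The bar has dropped: its nose end is now at (213,378), level with the catch. Next I'll back off the plate, rise, move away and check the result.

Run:
```python
from h import *
from plant import robot
d=np.array([np.cos(BP[2]),np.sin(BP[2]),0])
q=np.array(robot.sense()['tcp_pos'])
q=q-d*.006+[0,0,.002];robot.move_straight(list(q),vel=.03)
q[2]=.26;robot.move_straight(list(q),vel=.12)
robot.move_straight([.45,.20,.30],vel=.15)
s=robot.sense();print(s['t'],s['wrist_force'])
for n in('scene','top'):
    f=robot.grab_frame(n);pickle.dump(f,open(f'pics/{n}6.pkl','wb'))
    im=f['image'][...,::-1]
    im=im[110:270,235:405] if n=='top' else im[100:275,225:435]
    cv2.imwrite(f'pics/{n}6.png',cv2.resize(im,None,fx=3.4,fy=3.4,interpolation=cv2.INTER_CUBIC))
    for a,l in((0,0),(.06,0),(0,.25)):
        print(n,a,l,((proj(f,[pose(a,.205+.118*np.cos(l),.016,.118+.118*np.sin(l))[0]])[0]-([235,110] if n=='top' else [225,100]))*3.4).round())
```

```text
17.8 [-0.43012274 -1.25297622 -0.09695681]
scene 0 0 [206. 381.]
scene 0.06 0 [190. 368.]
scene 0 0.25 [206. 359.]
top 0 0 [418. 356.]
top 0.06 0 [415. 378.]
top 0 0.25 [417. 354.]
```

View pics/scene6.png

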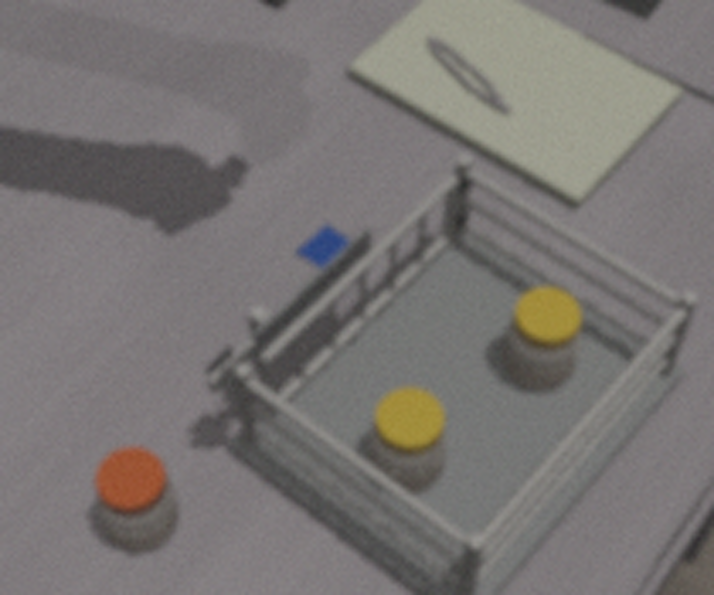

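View pics/top6.png

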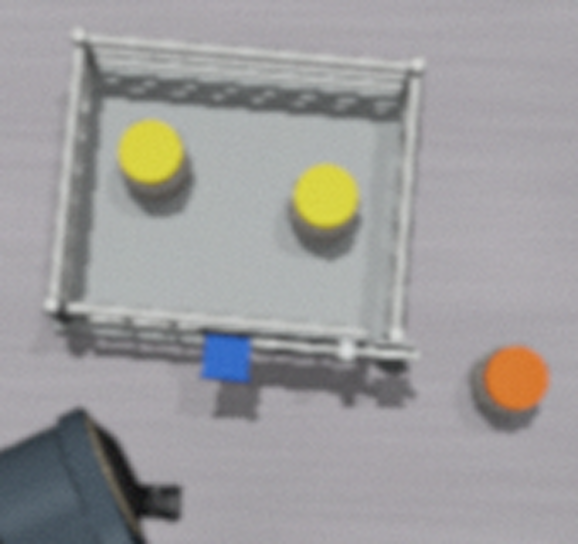

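Run:
```python
from h import *
for n in('0','6'):
    f=pickle.load(open(f'pics/top{n}.pkl','rb'));im=f['image'].astype(int);X=cloud(f)
    b=(im[...,2]>120)&(im[...,2]>im[...,0]+60)&(im[...,2]>im[...,1]+50);b[:,:200]=0;b[:,400:]=0
    x=X[b];yy,xx=np.nonzero(b);w=ray(f,[[xx.mean(),yy.mean()]],.128)[0];H=np.array(pose(0,0,0,0)[0])[:2]
    d=w[:2]-H;c,s=np.cos(BP[2]),np.sin(BP[2]);d=np.array([[c,s],[-s,c]])@d
    print(n,'thumb z',np.median(x[:,2]),'r',np.hypot(*d),'gate',np.arctan2(-d[0],-d[1])-np.arctan2(.0325,.155))
    # pots lids centroids
    l=(im[...,0]>150)&(im[...,2]<90)&(im[...,0]>im[...,2]+100)
    k,L,S,C=cv2.connectedComponentsWithStats(l[100:240,230:410].astype(np.uint8));print(C[1:][S[1:,4]>50].round(1).tolist())
```

```text
0 thumb z 0.12788842024481917 r 0.15764179940658105 gate 0.40264551046341557
[[48.8, 54.4], [100.3, 67.5], [156.4, 120.8]]
6 thumb z 0.12889160583696696 r 0.15806068475884624 gate -0.0059637173029451485
[[48.9, 54.5], [100.4, 67.6], [156.3, 120.9]]
```

The gate angle measures −0.006 and the thumb piece is back at its rest height of 0.129. The pots have not moved, so I'm handing the job in.

```bash
python3 -c "
from plant import robot
print(robot.sense()['t']);robot.close_job()"
```

```text
17.9
the job is handed in; nothing more can be done
```

The gate is shut and the latch bar is down in the catch; the job was handed in at 17.9 s. With the jaws shut, I pressed the thumb piece until the bar was near its upper stop. I then swung the gate slowly over the striker, until I felt it meet its stop. Holding it there, I raised the finger so the bar dropped, and backed clear.

**Final checks:**
- **Gate:** the angle measured −0.006 rad, so it is shut within measuring error.
- **Latch bar:** the thumb piece is back at 129 mm (rest height is 128 mm). In the pictures the nose is level and lies where it should in the catch.
- **Pots and forceps:** the pot lids moved by no more than about 0.1 pixel, and the forceps look unchanged in the picture.
- **Forces:** the readings I took stayed below about 5 N. The contact stop at the end of the push was set to a 7 N change.

**Where things disagreed:**
- **Camera fits:** the scene-camera fit of the bay was about 6 mm off the top-camera fit, so I used the top one, which had smaller errors.
- **Pressing down:** the 5 N contact stop did not trigger, so I judged how far the bar had lifted from the pictures.

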